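Thread the alignment bar through a clamped piston's pin bores

TASK

Check that the two pin bores of the piston lying on the pin fixture line up: first swing the fixture's hold-down clamp fully shut over the piston. Then take the alignment bar (the longest of the three gauges in the wooden stand) and, without forcing it, thread it nose down through the upper pin boss and on through the lower one until its nose has come well out underneath. Finish while still holding the bar at rest, spanning both bosses, with its weight in your grip: the shoulder of the handle clear above the piston and the nose clear of the fixture's base; leave the other parts on the bench where they are.

Things in the scene. Friction and masses are not known exactly. Their poses are not given: they have to be found in the camera images.
- fixture: grey cast pin fixture, base 112 x 160 x 18 mm. Origin: bench level below the pin-bore axis; z up, x from the piston's crown to its open skirt, y towards the hinge post. Steel anvil ring (bore 27 mm, top at 48 mm) under the lower boss, base surface at 18 mm inside it; V rest under the crown; hinge post (y +60, top 142 mm) and forked rest post (y -58, top 132 mm), both at x = -29 mm
- seat (a point): point fixed to the fixture, 78 mm above the bench on its axis: where the middle of the piston's pin bore belongs. Axes as fixture
- clamp_hinge (a point): fixed point on the clamp's hinge axis, 131.5 mm above the bench, at x = -29, y = +60 mm of the fixture. Axes as fixture: the hinge axis is x; the shut strap runs from here along -y over the piston's crown
- clamp (a joint): angle of the hold-down clamp, a flat steel strap 20 mm wide, 9 mm thick, 134 mm long: 0 = shut (level across the crown, its rubber pad on the piston), 1.57 = upright, more = leaning out to the fixture's +y; range -0.02 to 1.95. It starts open and its stiff hinge (0.3 N m) keeps it where it is left; push the strap over and press it down to shut it
- clamp_knob (a point): centre of the black ball knob (26 mm) on the free end of the clamp strap, 150 mm from the hinge axis
- bore_upper (a point): on the loose aluminium piston (84 mm, on its side, crown to the fixture's -x): centre of the top face of the upper pin boss, 108 mm above the bench; z up along the pin bore. Bore 22 mm, bosses 36 mm outside; upper boss 18 mm deep, then an open gap of 24 mm, then the lower boss, 18 mm
- bore_lower (a point): on the same piston: centre of the outer (bottom) face of the lower pin boss, 60 mm below bore_upper, resting on the anvil ring. z up along the bore
- stand: wooden gauge stand 70 (x) x 190 (y) x 50 mm high; origin at the centre of its underside. Three holes in a row along y at -62, 0 and +62 mm, 23 mm wide, floor 12 mm above the bench; one gauge stands upright, nose down, in each
- bar_center (a point): the alignment bar, the longest of the three gauges: point on its axis half-way along; z from nose to handle. Steel, 165 mm long, about 0.35 kg: 20 mm shank, nose tapering to 13 mm in its last 12 mm, knurled handle 26 mm thick and 50 mm long at the top (handle centre 57.5 mm above this point)
- bar_nose (a point): end of the alignment bar's nose, on its axis, 82.5 mm below bar_center
- bar_shoulder (a point): on the bar's axis at the underside of its handle (26 mm shoulder on the 20 mm shank), 115 mm above the nose
- plug_a_center (a point): bystander: short plug gauge, 110 mm long in all, like the bar but shorter; point half-way along it
- plug_b_center (a point): bystander: the other short plug gauge, same size; point half-way along it
- piston2: bystander: another piston, 84 mm, 66 mm high, standing crown up; origin at the centre of its underside
- pin1: bystander: hollow wrist pin, 21 mm by 60 mm, standing on end; origin at the centre of its underside
- pin2: bystander: wrist pin like pin1
- pin3: bystander: wrist pin like pin1
- rod1: bystander: connecting rod lying flat, about 185 mm long, 22 mm high; origin on the bench between its two eyes, which lie along its y
- rod2: bystander: connecting rod like rod1
There are look-alikes about, which are no part of the job. Leave any purple or turquoise look-alike of the part that bears bar_center alone.

How it is judged:
By the outcome, as a careful person would: the job done as asked, in the order asked, and still so for the second after the job is handed in, while the arm keeps its last pose, push and grip.
It also fails if it takes over 59 s, if anything falls off the work surface, if the arm or the gripper's body presses on something with over 40 N, if the wrist force passes 120 N, or if a joint passes its speed limit or range.

ROBOT

A 7-joint arm with a two-finger parallel gripper is mounted at the origin on the work surface. World frame = base frame: x ahead of the robot, y to its left, z up, the work surface at z = 0. Lengths are in m, angles in degrees, forces in N, time in s.
With the tool pointing down it reaches from about 0.425 to 0.825 m from the base axis. Payload 3.6 kg.
Tool frame: the origin (TCP) lies midway between the tips of the shut fingers; the grasp point (between the pads) lies 19 mm behind it; z points along the fingers, y is the line along which they close (so a half turn about z gives the same grasp; the last joint's range is limited). The gripper opens to 85 mm and grips with 20 to 120 N. Pads are 22 mm wide; open, the fingers measure 114 mm over their backs; the gripper's body (76 mm by 85 mm) begins 54 mm behind the grasp point. The pads swing forward as they close: fully open they stand 13 mm farther back than shut.
Start: joints at [-75.373, 35.231, -0.722, 81.555, 0.464, 63.22, -2.315], TCP at [0.181, 0.624, 0.231] pointing down, gripper open.
Joint ranges: [-178.69, 178.69], [-17.37, 117.87], [-77.05, 75.6], [15.02, 138.74], [-78.02, 258.01], [0.78, 113.62], [-162.83, 162.83]. Speed limits (degrees/s): [159.86, 159.86, 180, 180, 180, 180, 180].

INTERFACE

Orientations are given as [roll, pitch, yaw] about the fixed x, y, z axes, in that order (R = Rz(yaw) Ry(pitch) Rx(roll)).
In Python, from rig import arm, gripper_open, clamp, imaging, order gives the robot as it stands. The module is installed in compiled form; this text tells all that it offers. Calls block until the motion is done:
- arm.move_to(position, orientation): joint-space move of the TCP to a pose.
- arm.move_straight(position, orientation=None, feed=0.15, guard=None): straight line of the TCP; orientation=None keeps the orientation; feed is the mean speed in m/s. With guard (N) it stops when the force on the tool has changed by that much, and returns True; else False.
- arm.set_joints(angles): joint-space move.
- gripper_open() and clamp(newtons=None): open the fingers fully, or close them until they stop; newtons is the grip in N (None keeps the last).
- arm.dwell(seconds).
- arm.ik(position, orientation): joint angles nearest the present ones, or None.
- imaging.get_image(name): name is "scene" or "top"; returns a dict with "color" (420x560x3 uint8, red, green, blue), "depth" (420x560 float32, m along the optical axis (not along the pixel's ray), 0 where there is no reading), "camera_matrix" (3x3 intrinsics, pixels), "k1" (the pictures are not rectified: a ray, as slopes to the right and down, at radius r is drawn at 1 + k1 r^2 times it, then the intrinsics apply), "xyz" and "orientation" of the camera in the world. Camera axes: x right, y down, z forward; pixel columns grow to the right and rows downward; lengths in m; the calibration is good to about 2 mm. A picture is of the moment at which its call begins.
A pose or a line that the arm cannot do raises arm.IKError and nothing moves.
- order.hand_in(): hands the job in; it is judged then, once.
Readings, each from a call of its own:
- arm.read_t(): time.
- arm.read_joints(): joint angles.
- arm.read_qvel(): joint speeds.
- arm.read_effort(): joint torques, N m.
- arm.read_eef_pos(): TCP position.
- arm.read_tool_rot(): TCP orientation.
- arm.read_force(): force on the tool from outside, world axes, zero at the start.
- arm.read_ft_torque(): the same for the moment, N m.
- arm.read_opening(): opening from 0.0 (shut) to 1.0 (fully open).
- arm.read_grasp_force(): force on a finger pad.
Only numpy, scipy, OpenCV 4.12 (cv2) and the standard library are available. Lean on these libraries where they do the work, as an engineer would, in place of code of your own. Each camera call takes 0.05 s, during which the arm holds its last target. There are 200 camera calls.

## Working session

There is one attempt and no reset: what is moved stays moved. The work goes in short steps, each a Python script; the robot and the scene stay as the last script left them, time stands still between calls to the robot, and variables do not carry over. Pictures are saved under pics/ and viewed, at most 10 in all, crops included, and the job is handed in when it is done.

```bash
mkdir -p pics; python3 - <<'E'
from rig import arm, imaging
import cv2, numpy as np, pickle
for n in("scene","top"):
    d=imaging.get_image(n); pickle.dump(d,open(n+".pkl","wb"))
    cv2.imwrite(f"pics/{n}0.png",cv2.resize(d["color"][:,:,::-1],(784,588),interpolation=cv2.INTER_CUBIC))
    print(n,d["camera_matrix"].tolist(),d["k1"],d["xyz"],d["orientation"])
print(arm.read_t(),arm.read_tool_rot(),arm.read_opening())
E
```

```text
scene [[444.7307031460565, 0.0, 278.13928559420197], [0.0, 444.7307031460565, 211.22405322372433], [0.0, 0.0, 1.0]] -0.06688892135628714 [0.93250317 0.56954065 0.6637886 ] [-130.47472131    1.11158581  149.74239652]
top [[450.0497880003051, 0.0, 281.71411011219436], [0.0, 450.0497880003051, 208.74160182082278], [0.0, 0.0, 1.0]] -0.09320813291698977 [0.50416238 0.00342097 1.14596942] [-174.67200983   -0.93333518  -88.58425377]
0.1 [-1.79865795e+02  2.74766912e-03  1.63859808e+02] 1.0043727068503239
```

View pics/scene0.png

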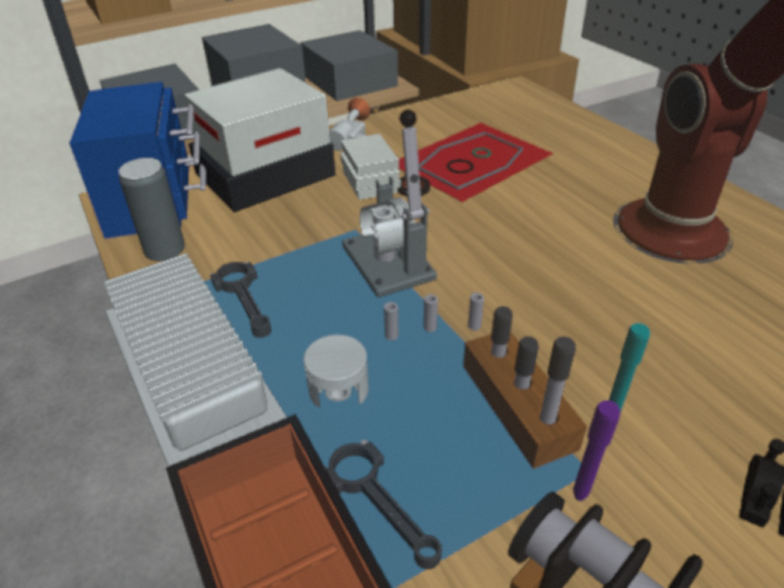

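View pics/top0.png

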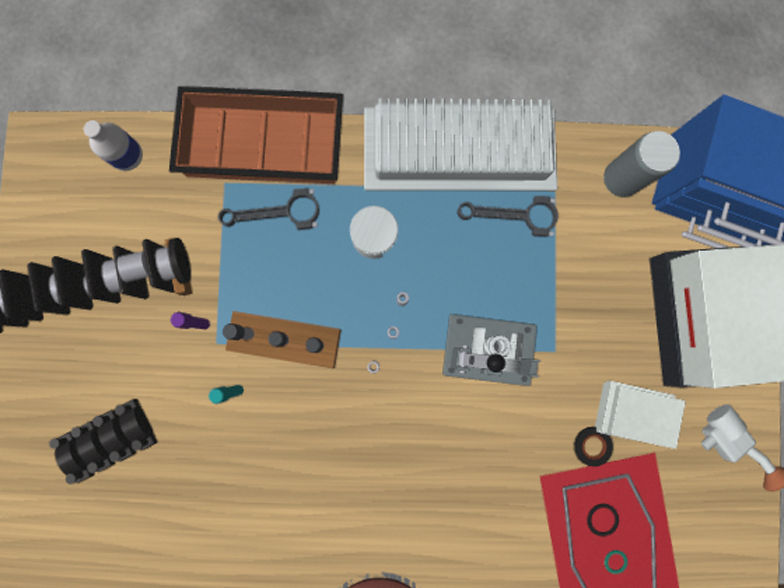

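The bar candidates are the three stand gauges, with scene handles at about (502,320), (526,352) and (560,360), plus the turquoise one at (635,345) and the purple one at (603,420), which are excluded. The tallest in the stand is the handle at (560,360) in scene, which is the left hole at (234,330) in top. The fixture is at top (490,350), with the clamp roughly upright and the knob at (495,363). I'll confirm with one enlarged crop and measure in the same round.

```bash
cat > h.py <<'E'
import numpy as np, cv2, pickle
from scipy.spatial.transform import Rotation as R
def rays(d,px):
    K=d["camera_matrix"]; q=(np.atleast_2d(px).astype(float)-[K[0,2],K[1,2]])/[K[0,0],K[1,1]]
    u=q.copy()
    for _ in range(20): u=q/(1+d["k1"]*(u**2).sum(1,keepdims=True))
    return np.c_[u,np.ones(len(u))]@R.from_euler('xyz',d["orientation"],degrees=True).as_matrix().T
def onz(d,px,z):
    r=rays(d,px); c=np.array(d["xyz"]); return c+r*((z-c[2])/r[:,2])[:,None]
def cloud(d):
    h,w=d["depth"].shape; v,u=np.mgrid[:h,:w]
    P=np.array(d["xyz"])+rays(d,np.c_[u.ravel(),v.ravel()])*d["depth"].reshape(-1,1)
    P[d["depth"].ravel()==0]=np.nan
    return P.reshape(h,w,3)
def tri(a,pa,b,pb):
    ra,rb=rays(a,pa)[0],rays(b,pb)[0]; ca,cb=np.array(a["xyz"]),np.array(b["xyz"])
    s=np.linalg.lstsq(np.c_[ra,-rb],cb-ca,rcond=None)[0]
    A,B=ca+ra*s[0],cb+rb*s[1]; return (A+B)/2,np.linalg.norm(A-B)
E
python3 - <<'E'
from h import *
T,S=[pickle.load(open(n+".pkl","rb")) for n in("top","scene")]
def crop(d,x,y,w,h): return cv2.resize(d["color"][y:y+h,x:x+w,::-1],(400,300),interpolation=cv2.INTER_CUBIC)
cv2.imwrite("pics/c1.png",np.vstack([np.hstack([crop(T,310,213,80,60),crop(S,235,70,108,81)]),np.hstack([crop(T,150,205,100,75),crop(S,325,205,108,81)])]))
C=cloud(T)
def rect(sub,zlo,zhi):
    x,y,w,h=sub; m=np.zeros(C.shape[:2],bool); m[y:y+h,x:x+w]=True
    m&=(C[...,2]>zlo)&(C[...,2]<zhi); P=C[m]
    r=cv2.minAreaRect((P[:,:2]*1000).astype(np.float32)); print(sub,m.sum(),np.median(P[:,2]),r)
rect((312,218,78,62),.012,.024); rect((150,215,100,55),.043,.057)
# handle tops & boss
for nm,sub,lo,hi in[("g1",(155,225,25,25),.16,.2),("g2",(185,230,25,25),.11,.14),("g3",(212,235,25,25),.11,.14),("boss",(340,230,40,35),.103,.113),("knob",(340,245,30,30),.24,.32)]:
    x,y,w,h=sub; P=C[y:y+h,x:x+w].reshape(-1,3); P=P[(P[:,2]>lo)&(P[:,2]<hi)]
    if len(P): print(nm,len(P),P.mean(0).round(4),P.min(0).round(3),P.max(0).round(3))
E
```

```text
(312, 218, 78, 62) 1497 0.017416242709174634 ((511.5614318847656, -186.56271362304688), (161.88917541503906, 112.2152099609375), 84.28235626220703)
(150, 215, 100, 55) 1829 0.049589909378153996 ((520.512451171875, 182.19180297851562), (189.74725341796875, 70.46609497070312), 82.22917938232422)
g1 122 [0.5287 0.241  0.1746] [0.516 0.23  0.16 ] [0.541 0.253 0.182]
g2 91 [0.5201 0.1804 0.1208] [0.508 0.171 0.112] [0.533 0.192 0.127]
g3 98 [0.5118 0.1202 0.1205] [0.5   0.108 0.111] [0.523 0.132 0.127]
boss 267 [ 0.5149 -0.1902  0.1072] [ 0.478 -0.238  0.103] [ 0.547 -0.153  0.113]
knob 171 [ 0.4922 -0.1475  0.281 ] [ 0.48  -0.162  0.24 ] [ 0.503 -0.138  0.296]
```

View pics/c1.png

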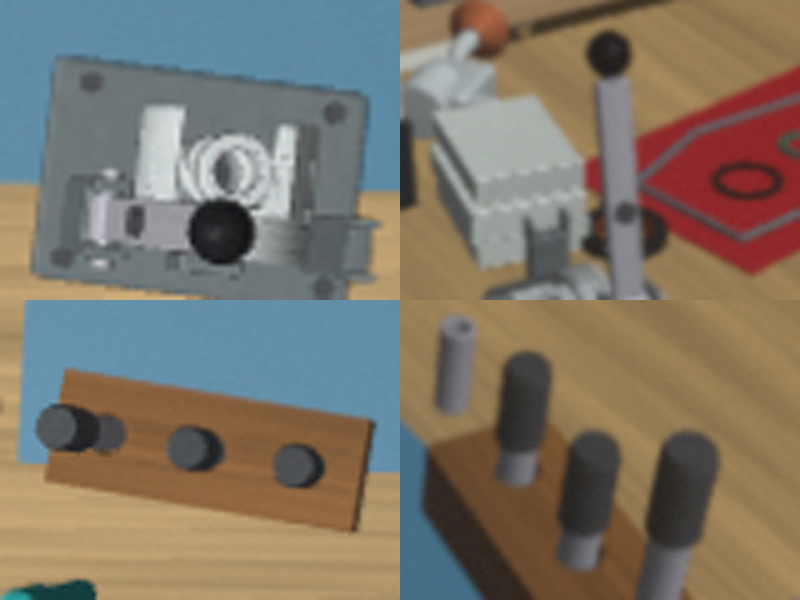

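The crop confirms it. The tallest gauge in the stand is the left one in top (crop (70,428)), rightmost in scene. It reads 0.175 m high against 0.121 m for the plugs and is grey, so it is the bar. The fixture's hinge post is at top-left (100,215 in the crop), with the knob leaning slightly towards the rest post. Next I push the clamp shut.

```bash
python3 - <<'E'
from h import *
from rig import arm, clamp, gripper_open, imaging
yaw=-5.72; c,s=np.cos(np.radians(yaw)),np.sin(np.radians(yaw)); RF=np.array([[c,-s],[s,c]])
O=np.array([.5135,-.187]); H=O+RF@[-.029,.060]; print("hinge",H)
def tcp(th,r=.125,w=.011,lead=0.0):
    u=r*np.cos(th)-(.0045+lead)*np.sin(th)-w; z=.1315+r*np.sin(th)+(.0045+lead)*np.cos(th)
    return [*(H+RF@[0,-u]),z]
clamp(20)
p=arm.read_eef_pos(); arm.move_straight([p[0],p[1],.40],feed=.3)
best=None
start=tcp(np.radians(86),lead=.03); up=[start[0],start[1],.40]
for y in(84.3,-95.7):
    q=arm.ik(up,[180,0,y]); print(y,None if q is None else np.round(q,0))
    if q is not None and (best is None or abs(q[6])<abs(best[1][6])): best=(y,q)
y=best[0]; arm.move_to(up,[180,0,y]); f0=arm.read_force()
print(arm.move_straight(start,feed=.15,guard=8))
for th in np.radians([86,75,62,50,38,26,15,7]):
    g=arm.move_straight(tcp(th),feed=.12,guard=25); print(round(np.degrees(th)),g,np.round(arm.read_force()-f0,1))
    if g: break
else:
    e=tcp(0); e[2]-=.012
    print("press",arm.move_straight(e,feed=.03,guard=25),arm.read_eef_pos(),np.round(arm.read_force()-f0,1))
    arm.dwell(.3)
print(arm.read_t())
d=imaging.get_image("scene");pickle.dump(d,open("scene1.pkl","wb"))
cv2.imwrite("pics/s1.png",cv2.resize(d["color"][40:220,200:380,::-1],(600,600)))
E
```

```text
hinge [ 0.49062442 -0.1244084 ]
84.3 [-28.  19.  52.  89. -15.  79.  19.]
-95.7 [ -35.   23.   65.   89.  -21.   81. -154.]
False
86 False [ 0.2  0.9 -1.5]
75 False [-0.4  0.3 -0.8]
62 False [ 0.1  0.3 -1. ]
50 False [ 0.5  0.4 -0.2]
38 False [-0.4  0.7 -1.4]
26 False [ 0.   1.  -0.6]
15 False [-0.8  0.6 -0.5]
7 False [-0.2  0.1 -1.1]
press True [ 0.47972998 -0.23791752  0.13467658] [-0.9  2.6  7.4]
9.225
```

View pics/s1.png

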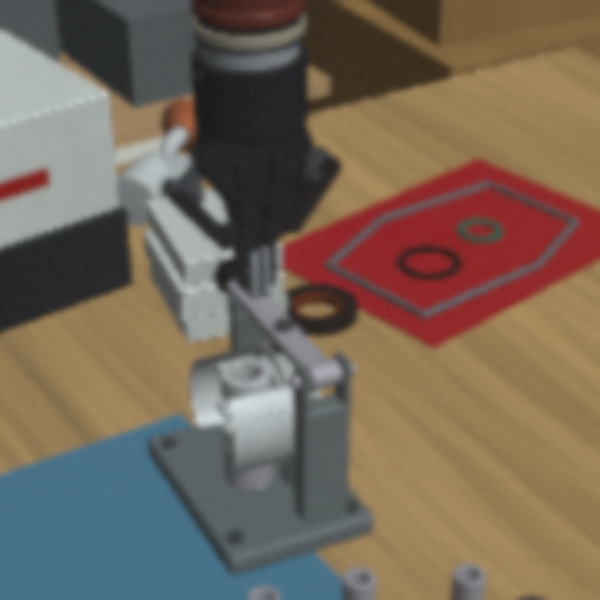

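The scene shows the strap lying level across the crown into the fork, with the fingertips pressing near the knob at (250,270). I'll lift off, verify the angle, and measure the bore in the same round.

```bash
python3 - <<'E'
from h import *
from rig import arm, clamp, gripper_open, imaging
p=arm.read_eef_pos(); arm.move_straight([p[0],p[1],.36],feed=.25)
gripper_open()
up=[.529,.241,.36]
for y in(-6,84,174,-96): 
    q=arm.ik(up,[180,0,y]); print(y,None if q is None else np.round(q))
arm.move_to(up,[180,0,84.3])
d=imaging.get_image("top"); pickle.dump(d,open("top1.pkl","wb")); S=imaging.get_image("scene"); pickle.dump(S,open("scene1.pkl","wb"))
print(arm.read_t())
C=cloud(d); yaw=-5.72; c,s=np.cos(np.radians(yaw)),np.sin(np.radians(yaw)); RF=np.array([[c,-s],[s,c]])
x0,y0,w,h=305,210,95,75; sub=C[y0:y0+h,x0:x0+w]
r=cv2.minAreaRect((sub[(sub[...,2]>.012)&(sub[...,2]<.024)][:,:2]*1000).astype(np.float32)); print(r)
P=sub.reshape(-1,3); F=(P[:,:2]-[.5135,-.187])@RF
# strap profile
for v in np.arange(-.09,.06,.015):
    m=(abs(F[:,0]+.029)<.008)&(abs(F[:,1]-v)<.006)&(P[:,2]>.1)
    if m.any(): print(round(v,3),m.sum(),np.median(P[m,2]).round(4))
# ring
m=(np.hypot(*F.T)<.028)&(P[:,2]>.104)&(P[:,2]<.112)&(F[:,0]>-.017); Q=F[m]
print("ring z",np.median(P[m,2]),len(Q),Q.min(0),Q.max(0))
im=np.full((240,240),0,np.uint8)
cv2.imwrite("pics/t1.png",np.hstack([cv2.resize(d["color"][225:270,330:385,::-1],(400,327),interpolation=cv2.INTER_CUBIC),cv2.resize(S["color"][125:170,260:315,::-1],(400,327),interpolation=cv2.INTER_CUBIC)]))
for d_ in (d,S):print(d_["color"].shape)
E
```

```text
-6 [-63.  38.  71.  82. -35.  85. -89.]
84 [-55.  29.  48.  82. -22.  79. -12.]
174 [-49.  27.  37.  82. -16.  77.  73.]
-96 [-30.  24.   6.  81.  -3.  75. 150.]
12.9667
((511.605224609375, -186.39529418945312), (161.35910034179688, 112.38815307617188), 84.3116683959961)
-0.09 34 0.14
-0.075 35 0.1345
-0.06 40 0.1341
-0.045 34 0.1342
-0.03 31 0.1339
-0.015 35 0.1352
0.0 39 0.1379
0.015 36 0.1343
0.03 36 0.1341
0.045 31 0.1344
ring z 0.10713219830810106 127 [-0.01409273 -0.02706642] [0.02043489 0.02732271]
(420, 560, 3)
(420, 560, 3)
```

View pics/t1.png

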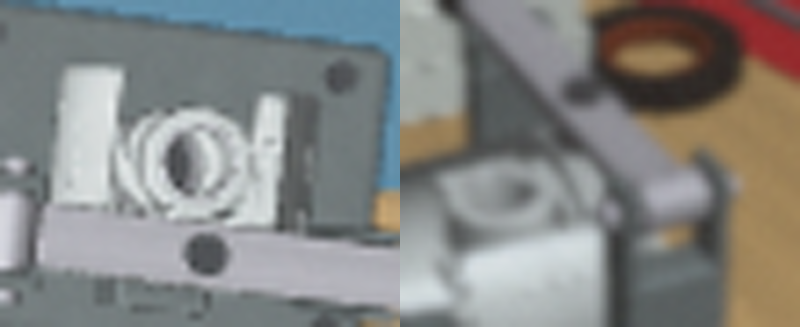

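The clamp strap reads level along its length (0.134 ± 0.0003 m), so it is shut. The upper bore is centred at crop (193,162), roughly top pixel (356.1,246.8). Next, grasp the bar.

```bash
python3 - <<'E'
from h import *
from rig import arm, clamp, gripper_open, imaging
T=pickle.load(open("top1.pkl","rb")); b=onz(T,[356.1,246.8],.108)[0]; print("bore",b)
C=cloud(T)[225:270,330:385].reshape(-1,3); 
m=(C[:,2]>.1045)&(C[:,2]<.1095)&(np.hypot(*(C[:,:2]-b[:2]).T)<.020); print("enc",m.sum(),cv2.minEnclosingCircle((C[m,:2]*1000).astype(np.float32)))
arm.move_straight([.529,.2428,.36],feed=.2)
print(arm.move_straight([.529,.2428,.135],feed=.2,guard=10))
clamp(70); print("open",arm.read_opening(),arm.read_grasp_force())
f0=arm.read_force()
arm.move_straight([.529,.2428,.36],feed=.2); arm.dwell(.3)
print(arm.read_force()-f0,arm.read_eef_pos(),arm.read_tool_rot(),arm.read_opening(),arm.read_t())
up=[b[0],b[1],.36]; q=arm.ik(up,[180,0,84.3]); print(np.round(q))
for n in("scene","top"):
    d=imaging.get_image(n); pickle.dump(d,open(n+"2.pkl","wb"))
    if n=="scene": cv2.imwrite("pics/s2.png",cv2.resize(d["color"][130:330,320:520,::-1],(600,600)))
E
```

```text
bore [ 0.51752387 -0.18523071  0.108     ]
enc 96 ((515.2572631835938, -186.232666015625), 19.038583755493164)
False
open 0.2908858054000916 68.43345522880554
[-0.07286201 -0.64132235 -6.10571707] [0.5288322  0.24278895 0.35948117] [-1.79952329e+02  3.39541820e-02  8.42958856e+01] 0.28642087234779673 16.65
[-17.  28.  57.  87. -24.  78.  36.]
```

View pics/s2.png

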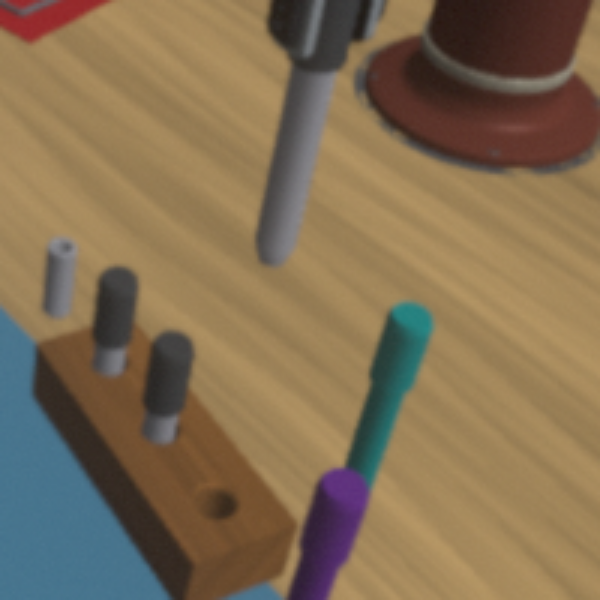

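The bar is held clear of the stand, nose at (272,262) in the crop. The stand and its other gauges are undisturbed. Now go above the bore, then measure bar axis and bore in the same cameras.

```bash
cat >> h.py <<'E'
def axis(d,c0,zlo,zhi,rad=.01,R0=.022):
    "cylinder axis (x,y at z): linear fit from visible-surface points"
    from scipy.optimize import least_squares
    P=cloud(d).reshape(-1,3); P=P[(P[:,2]>zlo)&(P[:,2]<zhi)&(np.hypot(P[:,0]-c0[0],P[:,1]-c0[1])<R0)]
    zm=(zlo+zhi)/2
    f=lambda p: np.hypot(P[:,0]-p[0]-p[2]*(P[:,2]-zm),P[:,1]-p[1]-p[3]*(P[:,2]-zm))-rad
    r=least_squares(f,[*c0,0,0],loss="soft_l1",f_scale=.001); return r.x,zm,len(P),np.std(r.fun)
def nosexy(a,z): p,zm=a[0],a[1]; return p[:2]+p[2:]*(z-zm)
E
python3 - <<'E'
from h import *
from rig import arm, imaging
for n in("scene","top"):
    d=pickle.load(open(n+"2.pkl","rb")); a=axis(d,[.529,.243],.26,.335); print(n,np.round(a[0],4),a[2:])
b=[.5165,-.186]
arm.move_to([*b,.36],[180,0,84.3]); arm.move_straight([*b,.255],feed=.15); arm.dwell(.3)
print(arm.read_eef_pos(),arm.read_tool_rot(),arm.read_t())
for n in("scene","top"):
    d=imaging.get_image(n); pickle.dump(d,open(n+"3.pkl","wb"))
    a=axis(d,b,.15,.235); print(n,np.round(a[0],4),a[2:],nosexy(a,.108))
d=pickle.load(open("scene3.pkl","rb"));e=pickle.load(open("scene1.pkl","rb"))
cv2.imwrite("pics/s3.png",np.hstack([cv2.resize(i["color"][115:190,250:325,::-1],(400,400),interpolation=cv2.INTER_CUBIC) for i in(d,e)]))
E
```

```text
scene [ 0.5274  0.2416 -0.0034 -0.0068] (657, np.float64(0.0007774685446489233))
top [ 0.5285  0.2436 -0.0045  0.0061] (112, np.float64(0.00034456513812780126))
[ 0.51672518 -0.18619838  0.2556173 ] [1.79930430e+02 8.12133330e-03 8.43020043e+01] 19.4833
scene [ 0.5148 -0.1871 -0.0008 -0.0053] (318, np.float64(0.0013011104780671831)) [ 0.5148177  -0.18664268]
top [ 0.5173 -0.1863  0.0011 -0.0029] (65, np.float64(0.000292574565722213)) [ 0.51716863 -0.18609825]
```

View pics/s3.png

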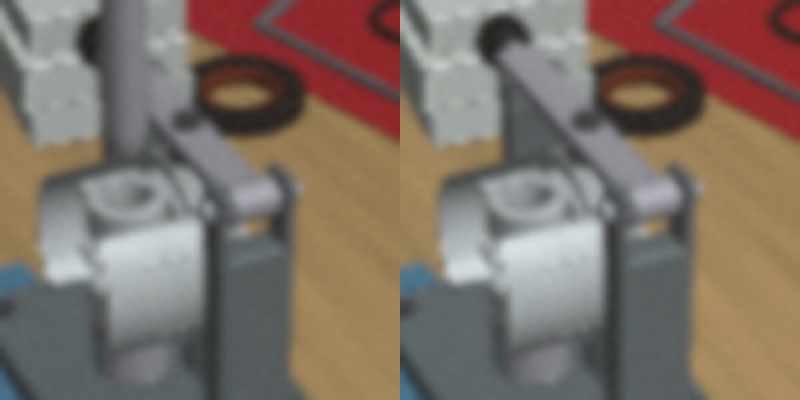

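```bash
python3 - <<'E'
from h import *
S,T=[pickle.load(open(n+"1.pkl","rb")) for n in("scene","top")]
print(onz(S,[250+128/5.333-.5,115+193/5.333-.5],.108)-[[-.0018,-.0007,0]])
print(onz(T,[330+193.5/7.27-.5,225+162/7.27-.5],.108)-[[.0005,0,0]])
# bore pixels by depth: see-through points well below boss top, top view
C=cloud(T)[225:270,330:385]; D=np.hypot(C[...,0]-.5165,C[...,1]+.186)
P=C.reshape(-1,3)
from scipy.optimize import minimize
px=onz(T,np.stack(np.meshgrid(np.arange(330,385),np.arange(225,270)),-1).reshape(-1,2),.108)[:,:2]
ring=(abs(P[:,2]-.1071)<.0025).astype(float)
def sc(c): r=np.hypot(*(px-c).T); w=lambda a,b:1/(1+np.exp((r-b)/.0006))*1/(1+np.exp((a-r)/.0006)); return -(ring*(w(.011,.018)-w(0,.011)-.5*w(.018,.021))).sum()
g=min(((sc(np.array([x,y])),x,y) for x in np.arange(.508,.525,.0005) for y in np.arange(-.195,-.177,.0005))); print(g)
E
```

```text
[[ 0.51657379 -0.18836558  0.108     ]]
[[ 0.51706311 -0.18526807  0.108     ]]
(np.float64(-75.95708816097556), np.float64(0.516999999999999), np.float64(-0.187))
```

```bash
cat > ins.py <<'E'
from h import *
from rig import arm
def insert(xy,z0,z1,f0,step=.004,guard=5):
    xy=np.array(xy,float); z=z0; bad=0
    while z>z1+1e-4 and bad<8:
        zt=max(z-step,z1); g=arm.move_straight([*xy,zt],feed=.04,guard=guard)
        F=arm.read_force()-f0; lat=np.hypot(*F[:2])
        print(round(zt,3),g,arm.read_eef_pos()[2].round(4),F.round(1),xy.round(4))
        if g: bad+=1; arm.move_straight([*xy,z],feed=.04)
        else: z=zt
        if lat>1.5: xy=xy+F[:2]/lat*min(.0008,.0002*lat)
    return xy,z
E
python3 - <<'E'
from ins import *
b=[.5168,-.1867]; arm.move_straight([*b,.245],feed=.05); arm.dwell(.3)
f0=np.mean([arm.read_force() for _ in range(3)],0); print(f0)
print(insert(b,.245,.200,f0,step=.005),arm.read_t()); np.save("f0.npy",f0)
E
```

```text
[ 0.41859698 -0.17076406 -3.44794488]
0.24 False 0.2396 [-0.5 -0.5 -0.7] [ 0.5168 -0.1867]
0.235 False 0.2346 [-0.3  0.9  0.4] [ 0.5168 -0.1867]
0.23 False 0.2296 [-0.7 -0.1  0.3] [ 0.5168 -0.1867]
0.225 False 0.2246 [ 0.   0.6 -0.9] [ 0.5168 -0.1867]
0.22 False 0.2197 [-0.7  0.3 -0.6] [ 0.5168 -0.1867]
0.215 False 0.2147 [0.9 0.6 0. ] [ 0.5168 -0.1867]
0.21 False 0.2097 [-1.4  0.1 -0.1] [ 0.5168 -0.1867]
0.205 False 0.2047 [ 0.1 -0.6 -0.7] [ 0.5168 -0.1867]
0.2 False 0.1997 [ 0.1 -0.4 -0.5] [ 0.5168 -0.1867]
(array([ 0.5168, -0.1867]), 0.2) 22.7083
```

```bash
python3 - <<'E'
from ins import *
from rig import imaging
f0=np.load("f0.npy")
print(insert([.5168,-.1867],.200,.153,f0,step=.005)); arm.dwell(.5)
print(arm.read_force(),arm.read_grasp_force(),arm.read_opening(),arm.read_eef_pos(),arm.read_t())
d=imaging.get_image("scene"); pickle.dump(d,open("scene4.pkl","wb")); T=imaging.get_image("top")
cv2.imwrite("pics/s4.png",np.hstack([cv2.resize(d["color"][100:200,240:340,::-1],(400,400),interpolation=cv2.INTER_CUBIC),cv2.resize(T["color"][210:285,310:385,::-1],(400,400),interpolation=cv2.INTER_CUBIC)]))
C=cloud(d); P=C.reshape(-1,3); m=np.hypot(P[:,0]-.515,P[:,1]+.187)<.011; z=np.sort(P[m,2]); print(len(z),z[::max(1,len(z)//15)].round(3))
E
```

```text
0.195 False 0.1947 [-1.5  0.1  0.5] [ 0.5168 -0.1867]
0.19 False 0.1897 [ 0.   0.  -0.1] [ 0.5168 -0.1867]
0.185 False 0.1847 [-0.5  0.5 -0.6] [ 0.5168 -0.1867]
0.18 False 0.1797 [ 0.  -0.  -0.4] [ 0.5168 -0.1867]
0.175 False 0.1747 [ 0.1  0.8 -0.6] [ 0.5168 -0.1867]
0.17 False 0.1697 [-0.1  0.1  0.3] [ 0.5168 -0.1867]
0.165 False 0.1647 [ 0.  -0.2  0.9] [ 0.5168 -0.1867]
0.16 False 0.1597 [-0.9  0.4 -1.3] [ 0.5168 -0.1867]
0.155 False 0.1547 [-0.2  0.3 -1. ] [ 0.5168 -0.1867]
0.153 False 0.1529 [-1.  -0.5 -0. ] [ 0.5168 -0.1867]
(array([ 0.5168, -0.1867]), 0.153)
[-0.78909338  0.27955859 -3.51778729] 69.07173871994019 0.29192126298248333 [ 0.51676007 -0.18665499  0.15301751] 25.9333
204 [0.106 0.111 0.116 0.12  0.124 0.128 0.133 0.138 0.145 0.172 0.193 0.194
 0.195 0.228 0.244 0.262]
```

View pics/s4.png

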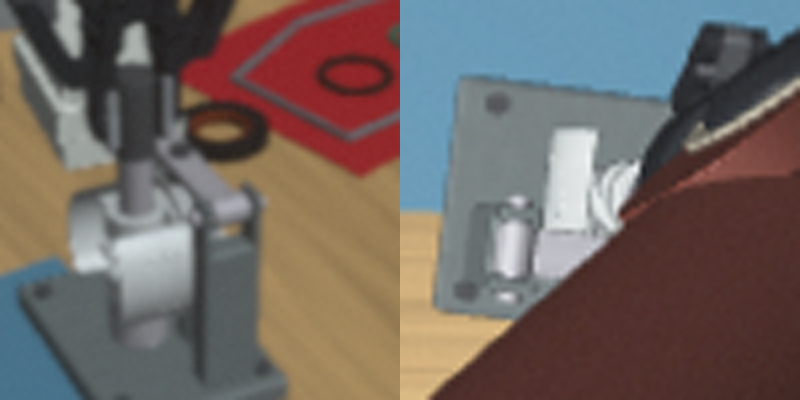

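The scene view shows the bar through both bosses, with the shoulder above the boss and the clamp still shut. The handle top reads about 0.1945 m, so the nose is at about 0.030 m: 18 mm out below the lower boss and 12 mm above the base. The weight (3.5 N) hangs in the grip.

```bash
python3 -c "
from rig import order,arm
print(arm.read_qvel().round(2) if hasattr(arm.read_qvel(),'round') else arm.read_qvel()); print(order.hand_in())"
```

```text
[-0.04  0.06 -0.12 -0.02  0.16 -0.05  0.  ]
the job is handed in; nothing more can be done
None
```

The job is handed in: the clamp is shut, and the alignment bar went through both bosses without forcing, so the bores line up. The arm is holding it at rest, nose about 18 mm out below the lower boss and 12 mm clear of the base.

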